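# Line up the specimen jars by height

## Task

Set out the four amber specimen jars on the display board for the class, in order of height: the shortest on the mark next to the red stop, then each taller one in turn, with the tallest at the grey end. Stand each jar upright in the middle of its own black mark, never let a jar fall over, and leave the petri dish where it lies.

Things in the scene. Friction and masses are not known exactly. Their poses are not given: they have to be found in the camera images.
- jar_white_mid (a point): Loose round amber plastic specimen jar with a white screw cap, the shortest of the four: 44 mm tall, straight-sided, 38 mm in diameter (the cap, its top 14 mm, is flush), about 45 g. It starts upright on the bench. This point is on its axis half-way up, 22 mm above its underside (tall jars are best gripped a little higher, clear of the palm); z points up out of the cap.
- jar_yellow_mid (a point): Loose round amber plastic specimen jar with a yellow screw cap, the second shortest of the four: 55 mm tall, straight-sided, 43 mm in diameter (the cap, its top 14 mm, is flush), about 65 g. It starts upright on the bench. This point is on its axis half-way up, 27.5 mm above its underside (tall jars are best gripped a little higher, clear of the palm); z points up out of the cap.
- jar_green_mid (a point): Loose round amber plastic specimen jar with a green screw cap, the second tallest of the four: 65 mm tall, straight-sided, 48 mm in diameter (the cap, its top 14 mm, is flush), about 90 g. It starts upright on the bench. This point is on its axis half-way up, 32.5 mm above its underside (tall jars are best gripped a little higher, clear of the palm); z points up out of the cap.
- jar_blue_mid (a point): Loose round amber plastic specimen jar with a blue screw cap, the tallest of the four: 76 mm tall, straight-sided, 53 mm in diameter (the cap, its top 14 mm, is flush), about 120 g. It starts upright on the bench. This point is on its axis half-way up, 38 mm above its underside (tall jars are best gripped a little higher, clear of the palm); z points up out of the cap.
- mark_a_top (a point): One of four identical black discs, 62 mm wide, fixed in a row 74 to 94 mm apart along the middle of the wooden display board (90 x 420 mm, 10 mm thick). The letters do not tell the order in the row: it changes, read it from the positions. The point is the centre of the disc's flat top, 12 mm above the bench, where a jar stands. y runs along the row, x across it, z up.
- mark_b_top (a point): One of four identical black discs, 62 mm wide, fixed in a row 74 to 94 mm apart along the middle of the wooden display board (90 x 420 mm, 10 mm thick). The letters do not tell the order in the row: it changes, read it from the positions. The point is the centre of the disc's flat top, 12 mm above the bench, where a jar stands. y runs along the row, x across it, z up.
- mark_c_top (a point): One of four identical black discs, 62 mm wide, fixed in a row 74 to 94 mm apart along the middle of the wooden display board (90 x 420 mm, 10 mm thick). The letters do not tell the order in the row: it changes, read it from the positions. The point is the centre of the disc's flat top, 12 mm above the bench, where a jar stands. y runs along the row, x across it, z up.
- mark_d_top (a point): One of four identical black discs, 62 mm wide, fixed in a row 74 to 94 mm apart along the middle of the wooden display board (90 x 420 mm, 10 mm thick). The letters do not tell the order in the row: it changes, read it from the positions. The point is the centre of the disc's flat top, 12 mm above the bench, where a jar stands. y runs along the row, x across it, z up.
- post_red_top (a point): Red round stop, 26 mm wide and 18 mm high, fixed on the board in line with the marks at one end of the row, about 66 mm beyond the nearest mark. The point is the centre of its top, 28 mm above the bench. The other end has a like stop in grey. Which end is red changes.
- dish_mid (a point): Open glass petri dish, 90 mm in diameter, 16 mm high, loose on the bench among the jars. The point is at its centre, 8 mm up. To be left where it is.
Things that resemble listed ones, but are neither listed nor needed, are in the scene too. Leave any purple look-alike of the part that bears jar_white_mid alone.

How it is judged (in metres and radians):
At the end, for the whole second after the job is handed in: Every jar stands upright (within 0.1 rad) and at rest with its underside on a mark (height within 5 mm), its axis within 12 mm of the mark's centre; counted from the red stop the jars are in order of height, shortest first, one to a mark ((horizontal distance between jar_white_mid and mark_a_top below 0.012 m or horizontal distance between jar_white_mid and mark_b_top below 0.012 m or horizontal distance between jar_white_mid and mark_c_top below 0.012 m or horizontal distance between jar_white_mid and mark_d_top below 0.012 m) and horizontal distance between jar_white_mid and post_red_top between 0.024 and 0.108 m and height (world z) of jar_white_mid between 0.029 and 0.039 m and angle between each of jar_white_mid, jar_yellow_mid, jar_green_mid, jar_blue_mid's own z axis and vertical below 0.1 rad and linear speed of each of jar_white, jar_yellow, jar_green, jar_blue below 0.02 m/s and angular speed of each of jar_white, jar_yellow, jar_green, jar_blue below 0.2 rad/s and (horizontal distance between jar_yellow_mid and mark_a_top below 0.012 m or horizontal distance between jar_yellow_mid and mark_b_top below 0.012 m or horizontal distance between jar_yellow_mid and mark_c_top below 0.012 m or horizontal distance between jar_yellow_mid and mark_d_top below 0.012 m) and horizontal distance between jar_yellow_mid and post_red_top between 0.108 and 0.192 m and height (world z) of jar_yellow_mid between 0.0345 and 0.0445 m and (horizontal distance between jar_green_mid and mark_a_top below 0.012 m or horizontal distance between jar_green_mid and mark_b_top below 0.012 m or horizontal distance between jar_green_mid and mark_c_top below 0.012 m or horizontal distance between jar_green_mid and mark_d_top below 0.012 m) and horizontal distance between jar_green_mid and post_red_top between 0.192 and 0.276 m and height (world z) of jar_green_mid between 0.0395 and 0.0495 m and (horizontal distance between jar_blue_mid and mark_a_top below 0.012 m or horizontal distance between jar_blue_mid and mark_b_top below 0.012 m or horizontal distance between jar_blue_mid and mark_c_top below 0.012 m or horizontal distance between jar_blue_mid and mark_d_top below 0.012 m) and horizontal distance between jar_blue_mid and post_red_top between 0.276 and 0.36 m and height (world z) of jar_blue_mid between 0.045 and 0.055 m); the robot touches nothing.
It fails at once if a jar is tipped over (more than 60 degrees) (angle between any of jar_white_mid, jar_yellow_mid, jar_green_mid, jar_blue_mid's own z axis and vertical above 1.05 rad).
It fails at once if the petri dish is shifted by more than 25 mm (distance of dish_mid from where it was at the start of the episode above 0.025 m).
It also fails if it takes over 104 s, if anything falls off the work surface, if the arm or the gripper's body presses on something with over 40 N, if the wrist force passes 120 N, or if a joint passes its speed limit or range.

## Robot

A 6-joint arm with a two-finger parallel gripper is mounted at the origin on the work surface. World frame = base frame: x ahead of the robot, y to its left, z up, the work surface at z = 0. Lengths are in mm, angles in rad, forces in N, time in s.
With the tool pointing down it reaches from about 250 to 775 mm from the base axis. Payload 4 kg.
Tool frame: the origin (TCP) lies between the finger pads; the fingertips stand 17 mm ahead of it and the grasp point (between the pads) lies 2 mm behind it (ctrl.tips_ahead is the z of the fingertips in the tool frame, in mm); z points along the fingers, y is the line along which they close (so a half turn about z gives the same grasp; the last joint's range is limited). The gripper opens to 94 mm and grips with 3 to 60 N. Pads are 16 mm wide; open, the fingers measure 119 mm over their backs; the gripper's body (75 mm by 177 mm) begins 78 mm behind the grasp point.
Start: joints at [1.221, 0.087, 1.371, -0, 1.684, -0.103], TCP at [134.375, 533.35, 222.506] pointing down, gripper open.
Joint ranges: [-3.1, 3.1], [-0.76, 2.03], [0.27, 2.55], [-1.08, 4.22], [0.17, 2.65], [-2.57, 2.57]. Speed limits (rad/s): [2.79, 2.79, 3.14, 3.14, 3.14, 3.14].

## Interface

Orientations are given as a unit quaternion [x, y, z, w].
In Python, from workcell import ctrl, viewer gives the robot as it stands.
- The arm moves only by the shell command python3 -m crank 'ROWS'. ROWS is JSON, one flat list of numbers, 7 for each row, row after row: the shift along the tool's x, y, z in mm, then the turn, a rotation vector about the tool's x, y, z in degrees, then the opening, from 0 (shut) to 1 (fully open). In form: [x, y, z, rx, ry, rz, grip, x, y, z, rx, ry, rz, grip, ...]. A call has 1 to 12 rows; each row shifts and turns the commanded pose from where the row before left it, along the tool's axes as they then stand; what a row does not reach is not made up. A row lasts 1/12 s, in which the tool goes at most 41.7 mm and 7.16 degrees, less where a joint would pass 70% of its speed; a pose out of reach is approached as far as the arm can. A call with a gripper value outside its range is refused whole. The fingers move at their own pace and stop on an object; the grip force is fixed at half the most. Time passes only in rows, so rows that do not move let the fingers close. It gives the time, the measured TCP pose, the force, the opening and the grip force at its end, in the units of the state.
- ctrl.sense(): the state, without advancing time (a new reading comes with each control period).
- viewer.grab_frame(name): name is "scene" or "top"; returns (picture, depth): 420x560x3 uint8, red, green, blue; 420x560 float32, mm along the optical axis (not along the pixel's ray), 0 where there is no reading.
- viewer.camera_info(name): a dict with "fov_y" (degrees; the focal length in pixels is half the picture's height over the tangent of half this angle, whatever the lens; pixels are square), "cx", "cy" (the principal point, pixels), "distortion" ([k1, k2, p1, p2, k3] as OpenCV has them; the pictures are not rectified), "rvec" (rotation vector, rad) and "tvec" (3), from world to camera coordinates, as OpenCV has them. Camera axes: x right, y down, z forward; pixel columns grow to the right and rows downward; lengths in mm; the calibration is good to about 2 mm. A picture is of the moment at which its call begins. camera_info takes no time and is no camera call.
- ctrl.close_job(): hands the job in; it is judged then, once.
The state is a dict: "time_s": time; "joint_pos": joint angles; "qvel": joint speeds; "joint_efforts": joint torques, N m; "position": TCP position; "tool_rot": TCP orientation; "contact_force": force on the tool from outside, world axes, zero at the start; "wrist_torque": the same for the moment, N m; "gripper_width": finger opening in mm; "grasp_force": force on a finger pad.
Only numpy, scipy, OpenCV 4.12 (cv2) and the standard library are available. Lean on these libraries where they do the work, as an engineer would, in place of code of your own. Each camera call takes 0.05 s, during which the arm holds its last target. There are 200 camera calls.

## Working session

There is one attempt and no reset: what is moved stays moved. The work goes in short steps, Python scripts to look and compute and a shell command to move; the robot and the scene stay as the last step left them, time stands still between calls to the robot, and variables do not carry over. Pictures are saved under pics/ and viewed, at most 14 in all, crops included, and the job is handed in when it is done.

```bash
mkdir -p pics; ls; python3 - <<'E'
from workcell import ctrl, viewer
import cv2
for n in("scene","top"):
    p,d=viewer.grab_frame(n); cv2.imwrite(f"pics/{n}0.png",p[:,:,::-1]); print(n,viewer.camera_info(n))
s=ctrl.sense(); print(s["time_s"],s["position"],s["tool_rot"],s["gripper_width"])
E
```

```text
pics
scene {'fov_y': 51.69139969924176, 'cx': 279.68796041956296, 'cy': 210.4147586854106, 'distortion': array([0.02655378, 0.        , 0.        , 0.        , 0.        ]), 'rvec': array([ 2.36488005,  0.92038985, -0.27952109]), 'tvec': array([-412.27921306, -273.96118343, 1314.8551905 ])}
top {'fov_y': 57.48315059495045, 'cx': 277.46838090633753, 'cy': 213.1161918578434, 'distortion': array([0.01312361, 0.        , 0.        , 0.        , 0.        ]), 'rvec': array([ 2.06209922, -2.15048152,  0.24928651]), 'tvec': array([ 16.04623736, 564.57992468, 793.20928323])}
0.1 [134.21018028 532.90131253 221.42183472] [ 1.23087409e-01  9.92395327e-01 -9.78677810e-04 -2.15434521e-04] 93.9376234700626
```

View pics/scene0.png

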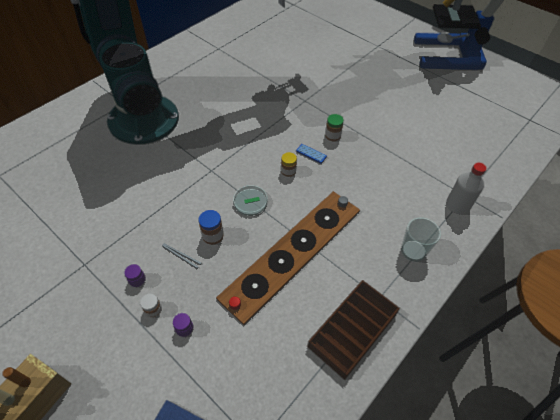

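View pics/top0.png

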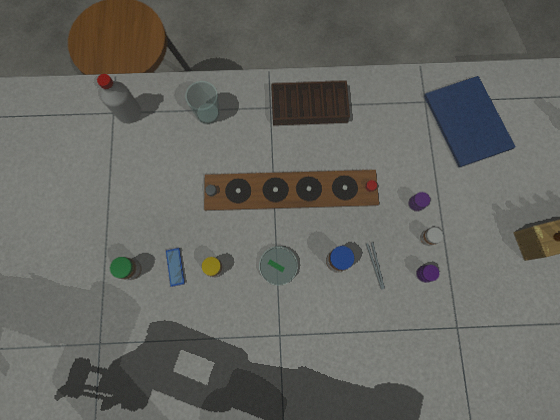

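The top view shows the red stop at (372,186), the grey stop at (212,190) and the marks at (345,188), (309,189), (275,190) and (238,191).

- **Jar candidates (top view):** white cap (432,235), yellow (211,266), green (122,267) and blue (342,258).
- **Things that could be mistaken for them:** purple look-alikes (420,201) and (428,272), the red-capped bottle (105,82), the beaker (205,103), the blue box (175,267) and the dish (279,265). The white-cap jar is the one I want at the red end.

```bash
cat > h.py <<'E'
from workcell import ctrl, viewer
import cv2, numpy as np
def cam(n):
    c=viewer.camera_info(n); f=210/np.tan(np.radians(c["fov_y"])/2)
    return np.array([[f,0,c["cx"]],[0,f,c["cy"]],[0,0,1]]),c["distortion"],cv2.Rodrigues(c["rvec"])[0],c["tvec"]
def ray(n,uv,z):
    K,D,R,t=cam(n); q=cv2.undistortPoints(np.array(uv,float).reshape(-1,1,2),K,D).reshape(-1,2)
    d=np.c_[q,np.ones(len(q))]@R; o=-R.T@t
    return o+d*((z-o[2])/d[:,2])[:,None]
def cloud(n,depth):
    K,D,R,t=cam(n); v,u=np.mgrid[:420,:560]
    q=cv2.undistortPoints(np.stack([u,v],-1).reshape(-1,1,2).astype(float),K,D).reshape(-1,2)
    P=(np.c_[q,np.ones(len(q))]*depth.reshape(-1,1)-t)@R
    return P.reshape(420,560,3)
def capmask(p,seed,r):
    hsv=cv2.cvtColor(p,cv2.COLOR_RGB2HSV).astype(int); return hsv
E
python3 - <<'E'
from h import *
T={"white":(44,(432,235),(150,302)),"yellow":(55,(211,266),(289,158)),"green":(65,(122,267),(335,121)),"blue":(76,(342,258),(209,218)),
"purp1":(44,(420,201),(183,320)),"purp2":(44,(428,272),(134,270)),"red":(28,(372,186),(235,300)),"grey":(28,(212,190),(343,200)),"dish":(16,(279,265),(250,201))}
F={n:viewer.grab_frame(n) for n in("top","scene")}
for k,(h,*s) in T.items():
    for n,(u,v) in zip(F,s):
        p,d=F[n]; C=cloud(n,d); hsv=cv2.cvtColor(p,cv2.COLOR_RGB2HSV).astype(int)
        w=28 if k=="dish" else 16
        m=np.zeros((420,560),bool); m[v-w:v+w,u-w:u+w]=True
        # top face by depth
        top=m&(abs(C[...,2]-h)<5)&(d>0); nb,l,st,_=cv2.connectedComponentsWithStats(top.astype(np.uint8)); 
        if nb<2: print(k,n,"none"); continue
        i=1+st[1:,4].argmax(); cs=cv2.findContours((l==i).astype(np.uint8),0,1)[0][0]
        W=ray(n,cs,h)[:,:2]; (c,r)=cv2.minEnclosingCircle(W.astype(np.float32))
        g=ray(n,np.argwhere(l==i)[:,::-1],h)[:,:2].mean(0)
        print(k,n,"circ",np.round(c,1),"r",round(r,1),"cent",g.round(1),"z",C[l==i][:,2].mean().round(1),st[i,4])
p,d=F["top"]; hsv=cv2.cvtColor(p,cv2.COLOR_RGB2HSV)
for n,ss in(("top",[(345,188),(309,189),(275,190),(238,191)]),("scene",[(255,286),(281,261),(303,240),(327,218)])):
    g=F[n][0].max(2)
    dark=(g<60).astype(np.uint8); dark=cv2.morphologyEx(dark,cv2.MORPH_CLOSE,np.ones((7,7)))
    nb,l,st,ce=cv2.connectedComponentsWithStats(dark)
    for u,v in ss:
        i=l[v,u] or l[v,u+5]; W=ray(n,ce[i],12)[0]; cs=cv2.findContours((l==i).astype(np.uint8),0,1)[0][0]
        c,r=cv2.minEnclosingCircle(ray(n,cs,12)[:,:2].astype(np.float32)); print(n,u,v,W.round(1),np.round(c,1),round(r,1),st[i,4])
c=[cv2.resize(F["top"][0][185:290,380:485],(400,400)),cv2.resize(F["scene"][0][250:350,110:210],(400,400))]
cv2.imwrite("pics/white.png",np.hstack(c)[:,:,::-1])
E
```

```text
white top circ [ 503.1 -360.1] r 18.7 cent [ 503.7 -359.8] z 43.0 204
white scene circ [ 507.1 -359.4] r 19.1 cent [ 507.1 -359.6] z 44.2 229
yellow top circ [453.6 143.4] r 20.7 cent [454.  143.2] z 54.3 282
yellow scene circ [458.4 143.3] r 23.7 cent [457.2 143.6] z 55.0 157
green top circ [458.6 335.4] r 24.5 cent [458.9 334.8] z 64.4 375
green scene circ [462.5 336. ] r 25.5 cent [461.7 335.3] z 65.1 160
blue top circ [ 458.3 -141.6] r 25.6 cent [ 458.2 -141.6] z 75.2 445
blue scene circ [ 461.3 -141.2] r 26.7 cent [ 461.7 -141.4] z 75.9 331
purp1 top circ [ 587.3 -341.8] r 18.7 cent [ 587.5 -341.7] z 43.0 190
purp1 scene circ [ 591.6 -341.2] r 18.8 cent [ 591.4 -341.6] z 44.2 244
purp2 top circ [ 419.9 -339.6] r 18.3 cent [ 420.3 -339.7] z 43.2 214
purp2 scene circ [ 423.4 -339.6] r 19.1 cent [ 423.8 -339.1] z 44.1 205
red top circ [ 632.  -233.7] r 12.7 cent [ 631.6 -233.8] z 26.7 88
red scene circ [ 635.4 -233.5] r 13.3 cent [ 635.4 -234. ] z 27.7 104
grey top circ [635.4 148. ] r 12.9 cent [635.6 148.4] z 27.1 93
grey scene circ [638.1 149. ] r 13.7 cent [639.  149.1] z 27.9 68
dish top circ [452.6  -4.2] r 44.7 cent [452.1  -5.1] z 14.9 162
dish scene circ [455.5  -2.9] r 46.4 cent [453.4  -2.1] z 15.2 167
top 345 188 [ 633.7 -172.7   12. ] [ 633.8 -172.7] 30.9 488
top 309 189 [634.8 -86.   12. ] [635.3 -86.3] 31.1 494
top 275 190 [635.7  -5.5  12. ] [636.1  -5.8] 31.1 493
top 238 191 [636.8  89.1  12. ] [636.  104.4] 50.0 543
scene 255 286 [645.1 -60.4  12. ] [659.3 -63.5] 190.0 2279
scene 281 261 [645.1 -60.4  12. ] [659.3 -63.5] 190.0 2279
scene 303 240 [645.1 -60.4  12. ] [659.3 -63.5] 190.0 2279
scene 327 218 [645.1 -60.4  12. ] [659.3 -63.5] 190.0 2279
```

View pics/white.png

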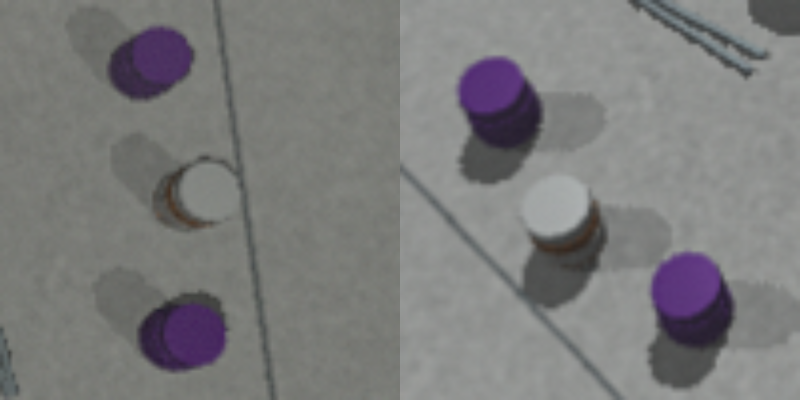

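The crop shows the white-capped jar standing between the two purple ones, about 84 mm from each along x. The finger closing line therefore has to run along world y. I first square the tool so that x_tool = -x, y_tool = +y and z_tool = -z, while travelling to the green jar at (461,335).

```bash
python3 -m crank '[0,0,0,0,0,-7.07,0.78, 0,0,0,0,0,-7.07,0.78, -32.7,-19.8,0,0,0,0,0.78, -32.7,-19.8,0,0,0,0,0.78, -32.7,-19.8,0,0,0,0,0.78, -32.7,-19.8,0,0,0,0,0.78, -32.7,-19.8,0,0,0,0,0.78, -32.7,-19.8,0,0,0,0,0.78, -32.7,-19.8,0,0,0,0,0.78, -32.7,-19.8,0,0,0,0,0.78, -32.7,-19.8,0,0,0,0,0.78, -32.7,-19.8,0,0,0,0,0.78]'
python3 -m crank '[0,0,20,0,0,0,0.78, 0,0,0,0,0,0,0.78]'
cat > st.py <<'E'
from h import *
s=ctrl.sense(); from scipy.spatial.transform import Rotation as R
print(round(s["time_s"],2),s["position"].round(1) if hasattr(s["position"],"round") else s["position"],R.from_quat(s["tool_rot"]).as_matrix().round(3).tolist(),s["gripper_width"],s["grasp_force"],s["joint_pos"])
E
python3 st.py
python3 - <<'E'
from h import *
p,d=viewer.grab_frame("top"); g=p.max(2); dark=(g<60).astype(np.uint8)
for u,v in[(238,191),(275,190),(309,189),(345,188)]:
    m=np.zeros_like(dark); m[v-15:v+15,u-15:u+15]=dark[v-15:v+15,u-15:u+15]
    c=max(cv2.findContours(m,0,1)[0],key=cv2.contourArea); W=ray("top",c,12)[:,:2].astype(np.float32)
    print(cv2.minEnclosingCircle(W),cv2.fitEllipse(W)[:2])
E
```

```text
time_s: 1.2
position: [462.7, 334.0, 222.3]
tool_rot: [0.0, 1.0, 0.0, -0.0]
contact_force: [0.2, -0.1, 0.8]
gripper_width: 73.4
grasp_force: 0.0
time_s: 1.37
position: [461.7, 333.0, 198.5]
tool_rot: [0.002, 1.0, -0.002, -0.003]
contact_force: [-0.5, -0.5, -2.0]
gripper_width: 73.3
grasp_force: 0.0
1.37 [461.7 333.  198.5] [[-1.0, 0.004, -0.006], [0.004, 1.0, -0.003], [0.006, -0.003, -1.0]] 73.25947455820081 0.0 [ 5.25235546e-01  1.40702415e-01  1.35917349e+00  1.30884219e-04
  1.64839592e+00 -1.04164142e+00]
((634.0645141601562, 83.6606216430664), 33.23273468017578) ((635.5305786132812, 84.15372467041016), (60.83179473876953, 61.942848205566406))
((630.7103881835938, 0.7257674932479858), 38.536556243896484) ((633.3621215820312, -3.089303970336914), (57.3419303894043, 70.75338745117188))
((635.4681396484375, -86.13330078125), 31.054256439208984) ((635.0949096679688, -86.10137176513672), (58.17266845703125, 60.606624603271484))
((633.9345092773438, -172.98117065429688), 30.656641006469727) ((634.0801391601562, -172.80117797851562), (58.086483001708984, 59.6858024597168))
```

```bash
python3 -m crank '[0,0,25,0,0,0,0.78, 0,0,25,0,0,0,0.78, 0,1,25,0,0,0,0.78, 0,1,25,0,0,0,0.78, 0,0,20,0,0,0,0.78, 0,0,20,0,0,0,0.78, 0,0,10,0,0,0,0.78, 0,0,0,0,0,0,0.78, 0,0,0,0,0,0,0.78]'; python3 st.py
```

```text
time_s: 2.17
position: [460.9, 338.1, 53.1]
tool_rot: [-0.001, 1.0, 0.0, -0.0]
contact_force: [-0.1, 0.6, -0.4]
gripper_width: 73.5
grasp_force: 0.0
2.17 [460.9 338.1  53.1] [[-1.0, -0.001, -0.0], [-0.001, 1.0, 0.0], [0.0, 0.0, -1.0]] 73.50444452665276 0.0 [ 5.33539362e-01  2.27369801e-01  1.55484361e+00  2.17943487e-04
  1.35927370e+00 -1.03858607e+00]
```

```bash
python3 -m crank '[0,-2,10,0,0,0,0.78, 0,0,9,0,0,0,0.78, 0,0,0,0,0,0,0.3, 0,0,0,0,0,0,0.3, 0,0,0,0,0,0,0.3, 0,0,0,0,0,0,0.3, 0,0,0,0,0,0,0.3, 0,0,0,0,0,0,0.3, 0,0,0,0,0,0,0.3]'; python3 st.py
```

```text
time_s: 2.92
position: [461.7, 335.7, 34.0]
tool_rot: [0.0, 1.0, 0.0, 0.0]
contact_force: [0.1, 0.2, 0.8]
gripper_width: 47.5
grasp_force: 30.0
2.92 [461.7 335.7  34. ] [[-1.0, 0.0, 0.001], [0.0, 1.0, 0.001], [-0.001, 0.001, -1.0]] 47.4594846818557 30.000173449516296 [ 5.29148490e-01  2.43025541e-01  1.57676148e+00  2.08046772e-04
  1.32056766e+00 -1.04169602e+00]
```

```bash
python3 -m crank '[0,0,-15,0,0,0,0.3, 0,0,-25,0,0,0,0.3, 0,0,-25,0,0,0,0.3, 0,0,-25,0,0,0,0.3, 0,0,-20,0,0,0,0.3]' && python3 -m crank '[-10,-20,0,0,0,0,0.3, -15,-30,0,0,0,0,0.3, -16,-32,0,0,0,0,0.3, -17,-32,0,0,0,0,0.3, -17,-32,0,0,0,0,0.3, -17,-32,0,0,0,0,0.3, -17,-32,0,0,0,0,0.3, -17,-32,0,0,0,0,0.3, -17,-32,0,0,0,0,0.3, -17,-32,0,0,0,0,0.3, -12,-25,0,0,0,0,0.3, -5,-10,0,0,0,0,0.3]' && python3 -m crank '[0,0,20,0,0,0,0.3, 0,0,25,0,0,0,0.3, 0,0,20,0,0,0,0.3, 0,0,0,0,0,0,0.3, 0,0,0,0,0,0,0.3]'
```

```text
time_s: 3.33
position: [461.5, 335.3, 145.2]
tool_rot: [0.0, 1.0, 0.0, 0.0]
contact_force: [0.5, 0.4, -1.9]
gripper_width: 47.5
grasp_force: 30.0
time_s: 4.33
position: [639.2, -9.8, 142.5]
tool_rot: [0.002, 1.0, -0.001, -0.0]
contact_force: [0.8, 0.9, -1.5]
gripper_width: 47.4
grasp_force: 30.0
time_s: 4.75
position: [636.8, -4.9, 76.7]
tool_rot: [-0.0, 1.0, 0.0, -0.002]
contact_force: [-0.0, 1.0, -1.1]
gripper_width: 47.6
grasp_force: 30.0
```

```bash
python3 -m crank '[-1,-0.5,10,0,0,0,0.3, 0,0,12,0,0,0,0.3, 0,0,7,0,0,0,0.3, 0,0,0,0,0,0,0.3, 0,0,2,0,0,0,0.3, 0,0,0,0,0,0,0.3]'; python3 st.py
```

```text
time_s: 5.25
position: [639.4, -6.1, 47.4]
tool_rot: [-0.0, 1.0, 0.0, -0.0]
contact_force: [0.4, 0.3, -0.9]
gripper_width: 47.3
grasp_force: 30.0
5.25 [639.4  -6.1  47.4] [[-1.0, -0.0, -0.0], [-0.0, 1.0, 0.0], [0.0, 0.0, -1.0]] 47.28345612222399 29.999722838401794 [-9.82408451e-02  3.73094781e-01  1.38006969e+00  8.49243880e-05
  1.38844353e+00 -1.66906051e+00]
```

```bash
python3 -m crank '[0,0,1,0,0,0,0.3, 0,0,0,0,0,0,0.3, 0,0,0,0,0,0,0.72, 0,0,0,0,0,0,0.72, 0,0,0,0,0,0,0.72, 0,0,0,0,0,0,0.72, 0,0,-20,0,0,0,0.72, 0,0,-30,0,0,0,0.72, 0,0,-30,0,0,0,0.72, 0,0,-20,0,0,0,0.72]'; python3 -m crank '[15,12,0,0,0,0,0.72, 25,20,0,0,0,0,0.72, 28,23,0,0,0,0,0.72, 28,23,0,0,0,0,0.72, 28,23,0,0,0,0,0.72, 28,23,0,0,0,0,0.72, 21,17,0,0,0,0,0.72, 10,8,0,0,0,0,0.72, 0,0,20,0,0,0,0.72, 0,0,25,0,0,0,0.72, 0,0,0,0,0,0,0.72, 0,0,0,0,0,0,0.72]';  python3 - <<'E'
from h import *
p,d=viewer.grab_frame("top"); cv2.imwrite("pics/t1.png",p[:,:,::-1]);p,d=viewer.grab_frame("scene"); cv2.imwrite("pics/s1.png",p[:,:,::-1])
E
```

```text
time_s: 6.08
position: [640.4, -6.3, 150.0]
tool_rot: [0.0, 1.0, -0.0, 0.002]
contact_force: [1.4, 0.1, 0.2]
gripper_width: 67.8
grasp_force: 0.0
time_s: 7.08
position: [455.8, 142.4, 100.5]
tool_rot: [0.0, 1.0, -0.0, -0.001]
contact_force: [0.1, -0.6, 0.6]
gripper_width: 67.3
grasp_force: 0.0
```

View pics/s1.png

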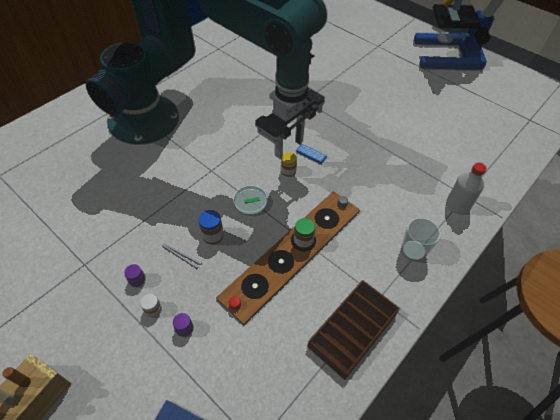

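The picture shows the green jar upright on the third mark from the red stop (304,235), with the gripper over the yellow jar (289,160).

```bash
python3 -m crank '[0,0.5,20,0,0,0,0.72, 0,0,25,0,0,0,0.72, 0,0,20,0,0,0,0.72, 0,0,8,0,0,0,0.72, 0,0,0,0,0,0,0.3, 0,0,0,0,0,0,0.3, 0,0,0,0,0,0,0.3, 0,0,0,0,0,0,0.3, 0,0,0,0,0,0,0.3, 0,0,0,0,0,0,0.3]'
python3 - <<'E'
from h import *
p,d=viewer.grab_frame("top"); hsv=cv2.cvtColor(p,cv2.COLOR_RGB2HSV)
d0=cloud("top",d)
m=np.zeros((420,560),np.uint8); m[160:215,250:305]=1
m&=((abs(d0[...,2]-77)<5)).astype(np.uint8)
c=max(cv2.findContours(m,0,1)[0],key=cv2.contourArea); print("green top",cv2.minEnclosingCircle(ray("top",c,77)[:,:2].astype(np.float32)),d0[m>0][:,2].mean())
E
```

```text
time_s: 8.02
position: [457.9, 143.7, 30.3]
tool_rot: [-0.0, 1.0, 0.0, 0.002]
contact_force: [-0.7, 0.3, 5.7]
gripper_width: 42.7
grasp_force: 30.0
green top ((635.5230102539062, -7.311147212982178), 23.48409652709961) 76.0306725856393
```

```bash
python3 st.py; python3 -m crank '[0,0,-15,0,0,0,0.3, 0,0,-25,0,0,0,0.3, 0,0,-25,0,0,0,0.3, 0,0,-25,0,0,0,0.3, 0,0,-20,0,0,0,0.3]' && python3 -m crank '[-10,-13,0,0,0,0,0.3, -20,-25,0,0,0,0,0.3, -23,-29,0,0,0,0,0.3, -25,-32,0,0,0,0,0.3, -25,-32,0,0,0,0,0.3, -25,-32,0,0,0,0,0.3, -23,-29,0,0,0,0,0.3, -20,-25,0,0,0,0,0.3, -10,-12,0,0,0,0,0.3, 0,0,20,0,0,0,0.3, 0,0,25,0,0,0,0.3, 0,0,0,0,0,0,0.3]' && python3 -m crank '[0,0,20,0,0,0,0.3, 0,0,15,0,0,0,0.3, 0,0,10,0,0,0,0.3, 0,0,5,0,0,0,0.3, 0,0,0,0,0,0,0.3, 0,0,0,0,0,0,0.3]'
```

```text
8.07 [457.9 143.7  30.3] [[-1.0, 0.0, 0.004], [0.0, 1.0, 0.001], [-0.004, 0.001, -1.0]] 42.22487344912038 30.00174880027771 [ 1.85753227e-01  5.31030236e-02  1.80236314e+00  1.83558143e-04
  1.28222937e+00 -1.38506011e+00]
time_s: 8.48
position: [456.4, 143.3, 140.1]
tool_rot: [-0.0, 1.0, 0.0, 0.0]
contact_force: [-0.7, 0.6, 0.4]
gripper_width: 42.9
grasp_force: 30.0
time_s: 9.48
position: [633.8, -85.5, 86.8]
tool_rot: [0.0, 1.0, 0.001, -0.006]
contact_force: [0.1, 0.5, -2.5]
gripper_width: 42.6
grasp_force: 30.0
time_s: 9.98
position: [637.8, -85.6, 44.3]
tool_rot: [-0.0, 1.0, -0.0, 0.001]
contact_force: [0.4, -0.6, -1.0]
gripper_width: 42.2
grasp_force: 30.0
```

```bash
python3 -m crank '[0,0,1.5,0,0,0,0.3, 0,0,0,0,0,0,0.3, 0,0,0,0,0,0,0.3]'
```

```text
time_s: 10.23
position: [637.6, -85.7, 42.4]
tool_rot: [-0.0, 1.0, -0.0, 0.0]
contact_force: [-0.2, -0.3, -0.5]
gripper_width: 42.8
grasp_force: 30.0
```

```bash
python3 -m crank '[0,0,0.6,0,0,0,0.3, 0,0,0,0,0,0,0.3, 0,0,0,0,0,0,0.66, 0,0,0,0,0,0,0.66, 0,0,0,0,0,0,0.66, 0,0,0,0,0,0,0.66, 0,0,-20,0,0,0,0.66, 0,0,-30,0,0,0,0.66, 0,0,-30,0,0,0,0.66, 0,0,-25,0,0,0,0.66]'; python3 -m crank '[15,-5,0,0,0,0,0.82, 25,-8,0,0,0,0,0.82, 33,-10,0,0,0,0,0.82, 33,-10,0,0,0,0,0.82, 33,-10,0,0,0,0,0.82, 25,-8,0,0,0,0,0.82, 14,-4,0,0,0,0,0.82, 0,0,20,0,0,0,0.82, 0,0,10,0,0,0,0.82, 0,0,0,0,0,0,0.82, 0,0,0,0,0,0,0.82]';  python3 st.py
```

```text
time_s: 11.07
position: [637.6, -85.7, 148.1]
tool_rot: [0.0, 1.0, -0.0, 0.0]
contact_force: [0.9, 0.5, 0.7]
gripper_width: 61.9
grasp_force: 0.0
time_s: 11.98
position: [459.1, -140.3, 115.5]
tool_rot: [-0.0, 1.0, 0.001, -0.001]
contact_force: [1.1, 0.4, 0.6]
gripper_width: 77.1
grasp_force: 0.0
11.98 [ 459.1 -140.3  115.5] [[-1.0, -0.0, -0.002], [-0.0, 1.0, 0.001], [0.002, 0.001, -1.0]] 77.07618582434908 0.0 [-4.14896280e-01 -2.03869315e-02  1.69585214e+00  1.85868885e-04
  1.46833373e+00 -1.98601411e+00]
```

```bash
python3 -m crank '[0,-1,20,0,0,0,0.82, 0,0,25,0,0,0,0.82, 0,0,20,0,0,0,0.82, 0,0,8,0,0,0,0.82, 0,0,0,0,0,0,0.4, 0,0,0,0,0,0,0.4, 0,0,0,0,0,0,0.4, 0,0,0,0,0,0,0.4, 0,0,0,0,0,0,0.4, 0,0,0,0,0,0,0.4]'
python3 - <<'E'
from h import *
p,d=viewer.grab_frame("top"); d0=cloud("top",d)
for nm,h,(u,v),in(("green",77,(275,186)),("yellow",67,(309,186))):
    m=np.zeros((420,560),np.uint8); m[v-18:v+18,u-18:u+18]=1
    m&=((abs(d0[...,2]-h)<5)).astype(np.uint8)
    c=max(cv2.findContours(m,0,1)[0],key=cv2.contourArea); print(nm,cv2.minEnclosingCircle(ray("top",c,h)[:,:2].astype(np.float32)),d0[m>0][:,2].mean())
E
```

```text
time_s: 12.82
position: [460.7, -142.0, 45.1]
tool_rot: [-0.0, 1.0, -0.001, 0.002]
contact_force: [1.1, 0.4, 4.4]
gripper_width: 52.2
grasp_force: 30.0
green ((635.84619140625, -6.392009735107422), 23.80594825744629) 76.0832928856715
yellow ((632.538330078125, -86.45989990234375), 20.876747131347656) 65.89459864772824
```

```bash
python3 -m crank '[0,0,-15,0,0,0,0.4, 0,0,-25,0,0,0,0.4, 0,0,-25,0,0,0,0.4, 0,0,-25,0,0,0,0.4, 0,0,-20,0,0,0,0.4]' && python3 -m crank '[-10,13,0,0,0,0,0.4, -20,25,0,0,0,0,0.4, -23,29,0,0,0,0,0.4, -25,31,0,0,0,0,0.4, -24,31,0,0,0,0,0.4, -24,31,0,0,0,0,0.4, -22,28,0,0,0,0,0.4, -20,25,0,0,0,0,0.4, -10,12,0,0,0,0,0.4, 0,0,20,0,0,0,0.4, 0,0,25,0,0,0,0.4, 0,0,0,0,0,0,0.4]' && python3 -m crank '[0,0,20,0,0,0,0.4, 0,0,15,0,0,0,0.4, 0,0,10,0,0,0,0.4, 0,0,5,0,0,0,0.4, 0,0,0,0,0,0,0.4, 0,0,0,0,0,0,0.4]'
```

```text
time_s: 13.28
position: [459.3, -141.7, 154.9]
tool_rot: [0.0, 1.0, -0.0, 0.0]
contact_force: [-0.0, -0.3, -1.2]
gripper_width: 52.2
grasp_force: 30.0
time_s: 14.28
position: [633.7, 83.6, 101.5]
tool_rot: [-0.0, 1.0, -0.0, -0.006]
contact_force: [-1.1, -0.6, -2.7]
gripper_width: 52.7
grasp_force: 30.0
time_s: 14.78
position: [637.8, 83.2, 59.2]
tool_rot: [0.0, 1.0, 0.0, 0.001]
contact_force: [-0.9, 0.7, -1.8]
gripper_width: 52.1
grasp_force: 30.0
```

```bash
python3 -m crank '[0,0.5,1.5,0,0,0,0.4, 0,0,0.5,0,0,0,0.4, 0,0,0,0,0,0,0.4, 0,0,0,0,0,0,0.74, 0,0,0,0,0,0,0.74, 0,0,0,0,0,0,0.74, 0,0,0,0,0,0,0.74, 0,0,-15,0,0,0,0.74, 0,0,-25,0,0,0,0.74, 0,0,-30,0,0,0,0.74, 0,0,-20,0,0,0,0.74]'; python3 -m crank '[5,-18,0,0,0,0,0.66, 9,-30,0,0,0,0,0.66, 11,-37,0,0,0,0,0.66, 11,-37,0,0,0,0,0.66, 11,-37,0,0,0,0,0.66, 11,-37,0,0,0,0,0.66, 11,-37,0,0,0,0,0.66, 11,-37,0,0,0,0,0.66, 11,-37,0,0,0,0,0.66, 11,-37,0,0,0,0,0.66, 11,-37,0,0,0,0,0.66, 11,-37,0,0,0,0,0.66]'; python3 -m crank '[6,-20,0,0,0,0,0.66, 2,-6,0,0,0,0,0.66, 0,0,20,0,0,0,0.66, 0,0,20,0,0,0,0.66, 0,0,0,0,0,0,0.66, 0,0,0,0,0,0,0.66]';  python3 st.py
```

```text
time_s: 15.7
position: [638.0, 83.9, 149.1]
tool_rot: [-0.0, 1.0, 0.0, 0.001]
contact_force: [0.2, 0.5, -0.2]
gripper_width: 70.1
grasp_force: 0.0
time_s: 16.7
position: [512.5, -335.9, 146.6]
tool_rot: [0.0, 1.0, -0.0, 0.0]
contact_force: [0.6, -0.2, 0.4]
gripper_width: 62.1
grasp_force: 0.0
time_s: 17.2
position: [505.0, -358.5, 105.0]
tool_rot: [-0.001, 1.0, 0.001, -0.001]
contact_force: [-0.3, 0.7, -0.1]
gripper_width: 62.2
grasp_force: 0.0
17.2 [ 505.  -358.5  105. ] [[-1.0, -0.001, -0.002], [-0.001, 1.0, 0.003], [0.002, 0.003, -1.0]] 62.19023449456224 0.0 [-7.09119214e-01  2.91038470e-01  1.36736028e+00  5.74048570e-04
  1.48683691e+00 -2.28097789e+00]
```

```bash
python3 -m crank '[0,-1,20,0,0,0,0.66, 0,0,25,0,0,0,0.66, 0,0,20,0,0,0,0.66, 0,0,12,0,0,0,0.66, 0,0,5,0,0,0,0.66, 0,0,0,0,0,0,0.2, 0,0,0,0,0,0,0.2, 0,0,0,0,0,0,0.2, 0,0,0,0,0,0,0.2, 0,0,0,0,0,0,0.2, 0,0,0,0,0,0,0.2]'; python3 -m crank '[0,0,-15,0,0,0,0.2, 0,0,-25,0,0,0,0.2, 0,0,-25,0,0,0,0.2, 0,0,-25,0,0,0,0.2, 0,0,-20,0,0,0,0.2, 0,0,0,0,0,0,0.2]'
python3 - <<'E'
from h import *
p,d=viewer.grab_frame("top"); d0=cloud("top",d)
for nm,h,(u,v),in(("green",77,(275,186)),("yellow",67,(309,186)),("blue",88,(238,186))):
    m=np.zeros((420,560),np.uint8); m[v-18:v+18,u-18:u+18]=1
    m&=((abs(d0[...,2]-h)<5)).astype(np.uint8)
    c=max(cv2.findContours(m,0,1)[0],key=cv2.contourArea); print(nm,cv2.minEnclosingCircle(ray("top",c,h)[:,:2].astype(np.float32)),d0[m>0][:,2].mean())
E
```

```text
time_s: 18.12
position: [506.3, -361.8, 26.2]
tool_rot: [0.0, 1.0, -0.001, 0.001]
contact_force: [0.3, -0.0, 3.7]
gripper_width: 37.4
grasp_force: 30.0
time_s: 18.62
position: [507.4, -363.1, 140.3]
tool_rot: [0.0, 1.0, -0.003, 0.004]
contact_force: [0.0, -0.1, 0.6]
gripper_width: 37.3
grasp_force: 30.0
green ((635.7683715820312, -7.307002067565918), 23.292579650878906) 76.07687861624183
yellow ((632.603759765625, -86.47808837890625), 20.818078994750977) 66.04421190194873
blue ((633.8680419921875, 82.41825866699219), 26.37715721130371) 86.99203297939664
```

```bash
python3 -m crank '[-10,14,0,0,0,0,0.2, -17,24,0,0,0,0,0.2, -21,30,0,0,0,0,0.2, -21,30,0,0,0,0,0.2, -21,30,0,0,0,0,0.2, -17,25,0,0,0,0,0.2, -15,22,0,0,0,0,0.2, -9,12,0,0,0,0,0.2, 0,0,20,0,0,0,0.2, 0,0,25,0,0,0,0.2, 0,0,20,0,0,0,0.2, 0,0,10,0,0,0,0.2]'; python3 -m crank '[0,0,15,0,0,0,0.2, 0,0,0,0,0,0,0.2, 0,0,0,0,0,0,0.2]'
```

```text
time_s: 19.67
position: [633.5, -173.6, 53.8]
tool_rot: [0.0, 1.0, 0.001, -0.004]
contact_force: [-0.7, 0.5, -1.5]
gripper_width: 37.3
grasp_force: 30.0
time_s: 19.92
position: [635.2, -174.3, 42.8]
tool_rot: [0.0, 1.0, 0.001, -0.002]
contact_force: [-0.7, 0.6, -0.2]
gripper_width: 37.5
grasp_force: 30.0
```

```bash
python3 -m crank '[-1.5,1,2,0,0,0,0.2, 0,0,1,0,0,0,0.2, 0,0,0,0,0,0,0.2, 0,0,0,0,0,0,0.2]'
```

```text
time_s: 20.25
position: [638.4, -173.3, 42.3]
tool_rot: [0.0, 1.0, -0.0, 0.001]
contact_force: [0.5, 0.5, -0.4]
gripper_width: 37.5
grasp_force: 30.0
```

```bash
python3 -m crank '[0.5,0,2,0,0,0,0.2, 0,0,0,0,0,0,0.2, 0,0,0,0,0,0,0.2]';python3 -m crank '[0,0,0,0,0,0,0.2]'
```

```text
time_s: 20.5
position: [637.3, -173.1, 39.3]
tool_rot: [-0.0, 1.0, 0.0, -0.0]
contact_force: [-0.4, -0.0, 0.1]
gripper_width: 37.0
grasp_force: 30.0
time_s: 20.58
position: [637.3, -173.1, 39.4]
tool_rot: [0.0, 1.0, 0.0, 0.0]
contact_force: [-0.6, -0.3, -0.6]
gripper_width: 37.4
grasp_force: 30.0
```

Lower 1 mm more, release, rise and swing clear, then look.

```bash
python3 -m crank '[0,0,1,0,0,0,0.2, 0,0,0,0,0,0,0.2, 0,0,0,0,0,0,0.6, 0,0,0,0,0,0,0.6, 0,0,0,0,0,0,0.6, 0,0,0,0,0,0,0.6, 0,0,-15,0,0,0,0.6, 0,0,-25,0,0,0,0.6, 0,0,-30,0,0,0,0.6, 0,0,-30,0,0,0,0.6, 0,0,-20,0,0,0,0.6]'; python3 -m crank '[20,-15,0,0,0,0,0.6, 30,-15,0,0,0,0,0.6, 30,-15,0,0,0,0,0.6, 30,-15,0,0,0,0,0.6, 30,-10,0,0,0,0,0.6, 30,0,0,0,0,0,0.6, 20,0,0,0,0,0,0.6, 0,0,0,0,0,0,0.6, 0,0,0,0,0,0,0.6]'
python3 - <<'E'
from h import *
p,d=viewer.grab_frame("top"); d0=cloud("top",d); cv2.imwrite("pics/t2.png",p[:,:,::-1]); cv2.imwrite("pics/s2.png",viewer.grab_frame("scene")[0][:,:,::-1])
for nm,h,(u,v),in(("white",56,(345,186)),("yellow",67,(309,186)),("green",77,(275,186)),("blue",88,(238,186)),("red",28,(372,186)),("dish",16,(279,265))):
    m=np.zeros((420,560),np.uint8); w=18 if nm!="dish" else 28; m[v-w:v+w,u-w:u+w]=1
    m&=((abs(d0[...,2]-h)<5)).astype(np.uint8)
    c=max(cv2.findContours(m,0,1)[0],key=cv2.contourArea); print(nm,cv2.minEnclosingCircle(ray("top",c,h)[:,:2].astype(np.float32)),d0[m>0][:,2].mean())
E
```

```text
time_s: 21.5
position: [638.3, -173.5, 162.1]
tool_rot: [0.0, 1.0, -0.001, 0.002]
contact_force: [0.9, 0.2, -0.1]
gripper_width: 56.3
grasp_force: 0.0
time_s: 22.25
position: [447.2, -243.4, 158.9]
tool_rot: [0.001, 1.0, -0.0, 0.001]
contact_force: [0.6, 0.1, -0.6]
gripper_width: 56.7
grasp_force: 0.0
white ((633.3692626953125, -173.28045654296875), 18.86371421813965) 54.986841408223675
yellow ((632.603759765625, -86.47808837890625), 20.818078994750977) 66.18320862394472
green ((635.5315551757812, -7.311492919921875), 23.47711181640625) 76.13643942940624
blue ((634.3217163085938, 82.45301055908203), 25.957080841064453) 87.11021663295668
red ((631.9315185546875, -233.66554260253906), 12.737390518188477) 27.103673792986502
dish ((452.62640380859375, -4.0964484214782715), 44.65647506713867) 14.993830743953204
```

View pics/s2.png

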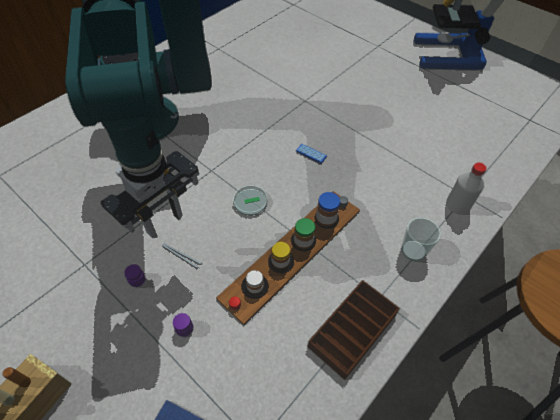

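The picture shows white (255,280), yellow (281,253), green (305,230) and blue (329,205) upright on their marks, counting from the red stop at (235,301). All are within about 3 mm of their mark centres, and the dish has not moved.

```bash
python3 -c "
from workcell import ctrl
print(ctrl.close_job())"
```

```text
the job is handed in; nothing more can be done
None
```

The four jars stand upright on their marks in order of height, white next to the red stop, then yellow, green and blue at the grey end, each measured within about 3 mm of centre; the dish did not move, and the job is handed in at about 22 s (no verdict was returned).

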